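Put the lids on the matching storage pots

TASK

Put the blue lid on the blue pot and the yellow lid on the yellow pot, each sitting level and fully down over the rim, and set them down rather than dropping them. The red lid has no pot here: leave it lying where it is. Leave the pots standing about where they are, and do not disturb the other things on the worktop.

Things in the scene. Friction and masses are not known exactly. Their poses are not given: they have to be found in the camera images.
- pot_blue: Blue ceramic storage pot, round, open on top, 48 mm high, outer diameter 88 mm at the rim (82 mm at the foot), wall 4 mm, loose, about 0.35 kg. Origin: centre of its underside on the worktop; z up.
- pot_yellow: Yellow ceramic storage pot, round, open on top, 48 mm high, outer diameter 88 mm at the rim (82 mm at the foot), wall 4 mm, loose, about 0.35 kg. Origin: centre of its underside on the worktop; z up.
- lid_blue: Blue round cap lid, wooden knob up, skirt down on the worktop, loose, 0.13 kg. Origin: centre of the skirt's lower edge, z up. Skirt 106 mm outside, 99 mm inside at the bottom, 93 inside at the top: slips over the 88 mm pot rim. Top plate from 14 to 18 mm above the origin, knob to 46 mm. Seated, the plate rests on the rim: lid origin 34 mm above the pot's.
- lid_yellow: Yellow round cap lid, wooden knob up, skirt down on the worktop, loose, 0.13 kg. Origin: centre of the skirt's lower edge, z up. Skirt 106 mm outside, 99 mm inside at the bottom, 93 inside at the top: slips over the 88 mm pot rim. Top plate from 14 to 18 mm above the origin, knob to 46 mm. Seated, the plate rests on the rim: lid origin 34 mm above the pot's.
- lid_red: Red round cap lid (spare: there is no red pot), wooden knob up, skirt down on the worktop, loose, 0.13 kg. Origin: centre of the skirt's lower edge, z up. Skirt 106 mm outside, 99 mm inside at the bottom, 93 inside at the top: slips over the 88 mm pot rim. Top plate from 14 to 18 mm above the origin, knob to 46 mm. Bystander.
- lid_blue_knob (a point): Point on the axis of the blue lid's wooden straight-sided knob (25 to 27 mm diameter, 28 mm tall, on a steel washer 34 mm across and 2 mm high), 42 mm above the lid's origin (4 mm below the knob's top): with the TCP here, tool pointing down, the fingertips are 5 mm above the top plate.
- lid_yellow_knob (a point): Point on the axis of the yellow lid's wooden straight-sided knob (25 to 27 mm diameter, 28 mm tall, on a steel washer 34 mm across and 2 mm high), 42 mm above the lid's origin (4 mm below the knob's top): with the TCP here, tool pointing down, the fingertips are 5 mm above the top plate.
- cupboard_edge (a point): Fixed: middle of the lower front edge of the wall cupboard that hangs over the back of the worktop. The cupboard reaches 0.30 m to either side of this point, upward and away from the robot; its knob stands 30 mm out of the front, toward the robot. Keep the wrist and forearm in front of it.
- tuna_tin: Bystander: teal and yellow food tin, 58 mm across, 72 mm high, loose. Origin: centre of its underside.
- timer: Bystander: round white kitchen timer with a ridge on top, 58 mm across, 60 mm high, loose. Origin: centre of its underside.
- tea_light: Bystander: small green candle in a metal cup, 38 mm across, 15 mm high, loose. Origin: centre of its underside.
- honey_jar: Bystander: honey jar with a dark cap, 61 mm across, 98 mm high, loose. Origin: centre of its underside.
- mug: Bystander: white mug with a handle, 83x110 mm, 86 mm high, loose. Origin: centre of its underside.

How it is judged:
At the end, for the whole second after the job is handed in: Blue lid on blue pot, yellow on yellow: centred within 6 mm, lid origin 30-37 mm above the pot origin, level within 0.06 rad, at rest (0.02 m/s); both pots upright (0.05 rad) on the worktop, within 6 cm of their start; red lid, tin, timer, tea light, honey jar and mug within 4 cm of theirs (horizontal distance between lid_blue and pot_blue below 0.006 m and z of lid_blue in the frame of pot_blue between 0.03 and 0.037 m and angle between each of lid_blue, lid_yellow's own z axis and vertical below 0.06 rad and angle between each of pot_blue, pot_yellow's own z axis and vertical below 0.05 rad and height (world z) of each of pot_blue, pot_yellow below 0.005 m and distance of each of pot_blue, pot_yellow from where it was at the start of the episode below 0.06 m and linear speed of each of lid_blue, pot_blue, lid_yellow, pot_yellow below 0.02 m/s and horizontal distance between lid_yellow and pot_yellow below 0.006 m and z of lid_yellow in the frame of pot_yellow between 0.03 and 0.037 m and distance of each of lid_red, tuna_tin, timer, tea_light, honey_jar, mug from where it was at the start of the episode below 0.04 m); the robot touches nothing.
It fails at once if the blue lid is dropped or thrown (faster than 0.6 m/s without the fingers on it) (linear speed of lid_blue above 0.6 m/s and contact force between the fingers and lid_blue below 0.05 N).
It fails at once if the blue pot is tipped (more than 0.3 rad) or pushed more than 6 cm from its place (angle between pot_blue's own z axis and vertical above 0.3 rad or distance of pot_blue from where it was at the start of the episode above 0.06 m).
It fails at once if the yellow lid is dropped or thrown (faster than 0.6 m/s without the fingers on it) (linear speed of lid_yellow above 0.6 m/s and contact force between the fingers and lid_yellow below 0.05 N).
It fails at once if the yellow pot is tipped (more than 0.3 rad) or pushed more than 6 cm from its place (angle between pot_yellow's own z axis and vertical above 0.3 rad or distance of pot_yellow from where it was at the start of the episode above 0.06 m).
It fails at once if the red lid, tin, timer, tea light, honey jar or mug is moved more than 4 cm (distance of any of lid_red, tuna_tin, timer, tea_light, honey_jar, mug from where it was at the start of the episode above 0.04 m).
It also fails if it takes over 64 s, if anything falls off the work surface, if the arm or the gripper's body presses on something with over 40 N, if the wrist force passes 120 N, or if a joint passes its speed limit or range.

ROBOT

A 6-joint arm with a two-finger parallel gripper is mounted at the origin on a cart in front of the work surface, level with it; the furniture and walls round the work are solid. World frame = base frame: x ahead of the robot, y to its left, z up, the work surface at z = 0. Lengths are in m, angles in rad, forces in N, time in s.
With the tool pointing down it reaches from about 0.3 to 0.775 m from the base axis. Payload 14.6 kg.
Tool frame: the origin (TCP) lies between the finger pads, 19 mm behind the fingertips; this is the grasp point; z points along the fingers, y is the line along which they close (so a half turn about z gives the same grasp; the last joint's range is limited). The gripper opens to 94 mm and grips with 3 to 60 N. Pads are 16 mm wide; open, the fingers measure 119 mm over their backs; the gripper's body (75 mm by 177 mm) begins 78 mm behind the grasp point.
Start: joints at [-1.273, 0.3, 1.521, -0, 1.321, -0.067], TCP at [0.196, -0.514, 0.224] pointing down, gripper open.
Joint ranges: [-3.03, 3.03], [-0.79, 2.21], [0.23, 2.52], [-1.04, 4.18], [0, 3.07], [-2.55, 2.55]. Speed limits (rad/s): [2.22, 2.22, 2.57, 3.14, 3.14, 3.14].

INTERFACE

Orientations are given as [roll, pitch, yaw] about the fixed x, y, z axes, in that order (R = Rz(yaw) Ry(pitch) Rx(roll)).
In Python, from station import ctrl gives the robot as it stands. The module is installed in compiled form; this text tells all that it offers.
- The arm moves only by the tool servo_tool, never from a script. Its argument "motion" is a list of rows, each a list of 5 numbers: the closure, from 0 (fully open) to 1 (shut), then the shift along the world's x, y, z in cm, then the turn about the world's z in degrees. A call has 1 to 20 rows; each row is the pose to reach, as a shift and turn from the pose commanded when the call began; what a row does not reach only later rows make up. A row lasts 1/8 s, in which the tool goes at most 62.5 mm and 10.7 degrees, less where a joint would pass 70% of its speed; a pose out of reach is approached as far as the arm can. A call with a gripper value outside its range is refused whole. The fingers move at their own pace and stop on an object; "squeeze" is the grip in N (left out, the last holds). Time passes only in rows, so rows that repeat a pose let the fingers close. It gives the time, the measured TCP pose, the force, the opening and the grip force at its end, in the units of the state.
- ctrl.get_obs(): the state, without advancing time (a new reading comes with each control period).
- ctrl.camera(name): name is "side" or "top" or "wrist"; returns a dict with "image" (384x512x3 uint8, red, green, blue), "fx", "fy", "cx", "cy" (pixels), "camera_from_world" (4x4, takes a point from world to camera coordinates); the wrist camera has in their place "hand_eye" (4x4, takes a point from camera to tool coordinates, whose origin is the TCP and whose axes are the flange's). Camera axes: x right, y up, looking along -z (the intrinsics and any distortion apply to the point x, -y, -z); pixel columns grow to the right and rows downward; lengths in m; the calibration is good to about 2 mm. A picture is of the moment at which its call begins: read the wrist's pose just before it. There is no depth.
- ctrl.hand_in(): hands the job in; it is judged then, once.
The state is a dict: "time_s": time; "qpos": joint angles; "joint_vel": joint speeds; "tau": joint torques, N m; "ee_pos": TCP position; "eef_rot": TCP orientation; "force": force on the tool from outside, world axes, zero at the start; "moment": the same for the moment, N m; "grip_width": finger opening in m; "grip_force": force on a finger pad.
Only numpy, scipy, OpenCV 4.12 (cv2) and the standard library are available. Lean on these libraries where they do the work, as an engineer would, in place of code of your own. Each camera call takes 0.05 s, during which the arm holds its last target. There are 200 camera calls.

## Working session

There is one attempt and no reset: what is moved stays moved. The work goes in short steps, Python scripts to look and compute and a tool call to move; the robot and the scene stay as the last step left them, time stands still between calls to the robot, and variables do not carry over. Pictures are saved under pics/ and viewed, at most 10 in all, crops included, and the job is handed in when it is done.

Besides the shell and the picture viewer there is one more tool, called after "Request:" in YAML: its name, and indented under it one key for each argument. servo_tool: Moves the arm, as the interface text tells. Its arguments: {"type":"object","properties":{"motion":{"type":"array","items":{"type":"array","items":{"type":"number"}}},"squeeze":{"type":"number"}},"required":["motion"]}

```bash
mkdir -p pics
cat > h.py <<'E'
import numpy as np,cv2
from station import ctrl
def save(n,f):
    c=ctrl.camera(n); cv2.imwrite('pics/'+f,c['image'][:,:,::-1]); return c
def proj_ray(c,uv,z):
    M=np.linalg.inv(c['camera_from_world']);d=np.array([(uv[0]-c['cx'])/c['fx'],-(uv[1]-c['cy'])/c['fy'],-1.])
    o=M[:3,3];d=M[:3,:3]@d;return o+d*(z-o[2])/d[2]
E
python3 - <<'E'
from h import *
a=save('top','t.png');b=save('side','s.png')
for c in(a,b):print({k:(np.round(v,4).tolist()) for k,v in c.items() if k!='image'})
cv2.imwrite('pics/ts.png',cv2.resize(np.hstack([a['image'],b['image']])[:,:,::-1],(800,300)))
print(ctrl.get_obs())
E
```

```text
{'fx': 433.6835, 'fy': 433.6835, 'cx': 251.9432, 'cy': 195.8258, 'camera_from_world': [[-0.1949, -0.9808, -0.0016, 0.1146], [0.9042, -0.1803, 0.3873, -0.6193], [-0.3801, 0.074, 0.922, -1.1971], [0.0, 0.0, 0.0, 1.0]]}
{'fx': 413.0979, 'fy': 413.0979, 'cx': 264.2999, 'cy': 193.8246, 'camera_from_world': [[0.9997, 0.0126, 0.0231, -0.576], [-0.0263, 0.4437, 0.8958, -0.2285], [0.001, -0.8961, 0.4439, -1.4208], [0.0, 0.0, 0.0, 1.0]]}
{'time_s': 0.1, 'qpos': array([-1.27260107e+00,  3.00410702e-01,  1.52149690e+00, -3.89304148e-06,
        1.32073945e+00, -6.65949602e-02]), 'joint_vel': array([-0.00023124,  0.00043842, -0.00150728,  0.00096295, -0.00027587,
       -0.00109881]), 'tau': array([-1.56910619e-04, -5.32649410e+01, -3.53287518e+01,  7.08927051e-02,
        2.35360838e-02, -5.02809553e-05]), 'ee_pos': array([ 0.19614918, -0.51360106,  0.22375507]), 'eef_rot': array([-3.14054034e+00, -6.64032430e-05,  3.64791143e-01]), 'force': array([-0.06591295,  0.29846798, -0.40293217]), 'moment': array([ 0.01223697, -0.02086402, -0.03726713]), 'grip_force': 0.0, 'grip_width': 0.09412569140446103}
```

View pics/t.png

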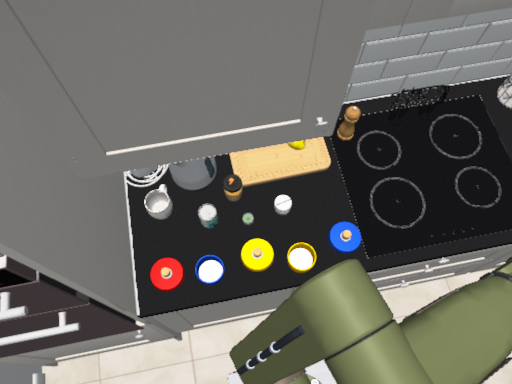

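View pics/s.png

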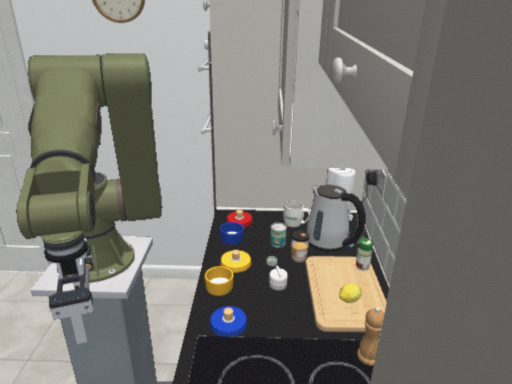

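The top view shows the blue lid (345,237), yellow pot (301,258), yellow lid (257,255), blue pot (210,270) and red lid (166,274). The side view shows the same row at x≈230. Next I measure them with colour masks.

```bash
cat >> h.py <<'E'
def blobs(im,col,amin=60):
    hsv=cv2.cvtColor(im,cv2.COLOR_RGB2HSV)
    lo,hi={'blue':((105,120,40),(130,255,255)),'yellow':((20,150,90),(34,255,255)),'knob':((8,60,90),(19,220,255))}[col]
    m=cv2.inRange(hsv,lo,hi)
    cs,_=cv2.findContours(m,cv2.RETR_EXTERNAL,cv2.CHAIN_APPROX_NONE)
    r=[]
    for c in cs:
        h=cv2.convexHull(c)
        if cv2.contourArea(h)>=amin and len(c)>5:
            e=cv2.fitEllipse(c); M=cv2.moments(h)
            r.append((M['m10']/M['m00'],M['m01']/M['m00'],e[1][0],e[1][1],cv2.contourArea(h)))
    return r
E
python3 - <<'E'
from h import *
for n in('top','side'):
    c=ctrl.camera(n)
    for col in('blue','yellow','knob'):
        for b in blobs(c['image'],col,25):
            if (n=='side' and not 190<b[0]<260) or (n=='top' and b[1]<210):continue
            print(n,col,np.round(b,1),[np.round(proj_ray(c,b,z)[:2],4).tolist() for z in((.01,.018,.048) if col!='knob' else (.038,.046))])
M=ctrl.camera('wrist');print(M['hand_eye'],M['fx'],M['cx'],M['cy'])
E
```

```text
top blue [209.6 269.4  29.5  30.8 726.5] [[0.4592, 0.16], [0.4572, 0.1596], [0.4497, 0.158]]
top blue [344.4 237.1  31.8  33.7 851.5] [[0.4783, -0.2806], [0.4762, -0.2784], [0.4683, -0.27]]
top yellow [301.2 256.8  29.2  30.1 703.5] [[0.4424, -0.1292], [0.4405, -0.1279], [0.4334, -0.123]]
top yellow [256.8 254.5  32.8  33.1 870.5] [[0.4773, 0.0062], [0.4752, 0.0067], [0.4673, 0.0086]]
top knob [165.  271.5   8.3   9.2  60.5] [[0.4724, 0.2926], [0.4703, 0.2913]]
top knob [345.5 234.6   7.4   8.7  34.5] [[0.4782, -0.2784], [0.4761, -0.2762]]
side blue [228.2 321.1  31.   37.8 933.5] [[0.478, -0.2837], [0.4789, -0.2921], [0.4822, -0.3236]]
side blue [231.3 232.9  22.6  24.6 443. ] [[0.4473, 0.184], [0.4485, 0.1711], [0.4529, 0.1229]]
side yellow [ 226.5  271.7   29.1   54.3 1364.5] [[0.4518, -0.058], [0.4529, -0.0686], [0.4572, -0.1082]]
side knob [228.  313.5   7.8  11.8  74. ] [[0.4778, -0.2836], [0.4788, -0.2923]]
side knob [235.5 253.8   7.3  10.2  63. ] [[0.4769, 0.0056], [0.4778, -0.006]]
side knob [239.2 213.2   6.4   8.1  37.5] [[0.4704, 0.29], [0.4714, 0.2756]]
[[ 1.07249508e-03  9.66666900e-01  2.56035063e-01  7.55516967e-02]
 [ 9.99999418e-01 -1.06750326e-03 -1.58471975e-04 -1.93960202e-03]
 [ 1.20128653e-04  2.56035084e-01 -9.66667482e-01 -1.61191601e-01]
 [ 0.00000000e+00  0.00000000e+00  0.00000000e+00  1.00000000e+00]] 335.07531665003745 252.95559434544737 189.58924879515143
```

Request:
servo_tool:
  motion:
    - [0,4.0,3.3,0,0]
    - [0,8,6.6,0,0]
    - [0,12,10,0,0]
    - [0,16,13.3,0,0]
    - [0,20,16.6,0,0]
    - [0,24,20,0,0]
    - [0,28.2,23.4,0,0]
    - [0,28.2,23.4,0,0]
    - [0,28.2,23.4,0,0]
    - [0,28.2,23.4,0,0]
  squeeze: 25

```text
time_s: 1.5
ee_pos: [0.4774, -0.2807, 0.2243]
eef_rot: [3.142, 0.0, 0.363]
force: [0.5, 0.4, 0.3]
grip_width: 0.0944
grip_force: 0.0
```

```bash
cat >> h.py <<'E'
from scipy.spatial.transform import Rotation as R
def wrist(f=None):
    o=ctrl.get_obs();c=ctrl.camera('wrist')
    T=np.eye(4);T[:3,:3]=R.from_euler('xyz',o['eef_rot']).as_matrix();T[:3,3]=o['ee_pos']
    c['camera_from_world']=np.linalg.inv(T@c['hand_eye'])
    if f: cv2.imwrite('pics/'+f,c['image'][:,:,::-1])
    print('tcp',np.round(o['ee_pos'],4),np.round(o['eef_rot'],3),'t',o['time_s'])
    for col in('blue','yellow','knob'):
        for b in blobs(c['image'],col,200):
            print(col,np.round(b,1),[np.round(proj_ray(c,b,z)[:2],4).tolist() for z in((.01,.018,.048) if col!='knob' else (.038,.046))])
    return c
E
python3 -c "
from h import *
wrist('w1.png')"
```

```text
tcp [ 0.4774 -0.2807  0.2243] [3.142 0.    0.363] t 1.5
blue [ 254.1  167.1   91.1   92.  6653. ] [[0.4796, -0.2792], [0.4811, -0.2786], [0.4865, -0.2764]]
yellow [  99.2  158.1   86.7   97.7 6713.5] [[0.4269, -0.1118], [0.4294, -0.1148], [0.4391, -0.126]]
yellow [  24.1   77.    59.   110.  4595. ] [[0.4834, -0.0156], [0.4848, -0.0206], [0.4899, -0.0395]]
```

View pics/w1.png

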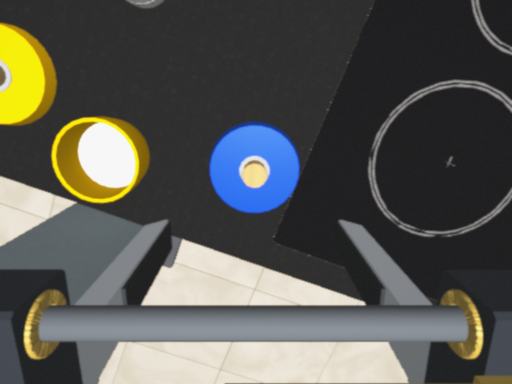

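The wrist view shows the blue lid centred at (254,167) with the yellow pot at (100,158), matching the coarse positions. Next I look straight down on the pots.

Request:
servo_tool:
  motion:
    - [0,-1.4,5,0,0]
    - [0,-2.8,10,0,0]
    - [0,-4.2,15.5,0,0]
    - [0,-4.2,15.5,0,0]
    - [0,-4.2,15.5,0,0]
    - [0,-4.2,15.5,0,0]

```text
time_s: 2.3
ee_pos: [0.4363, -0.1259, 0.2242]
eef_rot: [-3.142, 0.0, 0.363]
force: [0.0, 0.2, -0.1]
grip_width: 0.0939
grip_force: 0.0
```

```bash
python3 -c "
from h import *
wrist('w2.png')"
```

```text
tcp [ 0.4363 -0.1259  0.2242] [-3.142  0.     0.363] t 2.3
blue [ 392.6  181.2   89.3   96.  6800. ] [[0.4799, -0.2792], [0.4805, -0.2753], [0.4826, -0.2608]]
blue [  20.8   63.1   65.3   82.4 3355.5] [[0.455, 0.145], [0.456, 0.1399], [0.4601, 0.1205]]
yellow [ 251.5  175.3   84.8   86.  5800.5] [[0.4285, -0.125], [0.4302, -0.1245], [0.4364, -0.1222]]
yellow [ 151.9   89.4   96.7  104.3 8011. ] [[0.4787, 0.0085], [0.4792, 0.0062], [0.4814, -0.0022]]
knob [402.  188.3  23.5  31.2 581.5] [[0.4784, -0.2786], [0.4791, -0.2744]]
knob [145.   90.6  25.2  28.9 588. ] [[0.4772, 0.0067], [0.4778, 0.0043]]
```

Request:
servo_tool:
  motion:
    - [0,0.5,6,0,0]
    - [0,1,12,0,0]
    - [0,1.5,18,0,0]
    - [0,1.5,23,0,0]
    - [0,1.5,28.3,0,0]
    - [0,1.5,28.3,0,0]
    - [0,1.5,28.3,0,0]
    - [0,1.5,28.3,0,0]

```text
time_s: 3.35
ee_pos: [0.4515, 0.157, 0.2242]
eef_rot: [3.142, 0.0, 0.363]
force: [-0.6, 0.1, -0.1]
grip_width: 0.0942
grip_force: 0.0
```

```bash
python3 -c "
from h import *
wrist('w3.png')
a=cv2.imread('pics/w2.png');b=cv2.imread('pics/w3.png');cv2.imwrite('pics/w23.png',cv2.resize(np.hstack([a,b]),(800,300)))"
```

```text
tcp [0.4515 0.157  0.2242] [3.142 0.    0.363] t 3.35
blue [ 251.5  174.    85.    86.1 5822. ] [[0.4451, 0.1584], [0.4467, 0.159], [0.4528, 0.1611]]
yellow [ 466.3  255.7   56.    81.5 3518.5] [[0.4432, -0.1234], [0.4449, -0.1168], [0.4511, -0.0921]]
yellow [ 383.2  192.1   87.6   93.8 6538.5] [[0.4795, 0.0079], [0.4804, 0.0116], [0.4838, 0.0258]]
knob [389.6 199.6  20.6  26.5 465. ] [[0.4776, 0.0108], [0.4786, 0.0148]]
knob [133.9 110.2  26.1  31.2 655. ] [[0.47, 0.2947], [0.4712, 0.2921]]
```

View pics/w23.png

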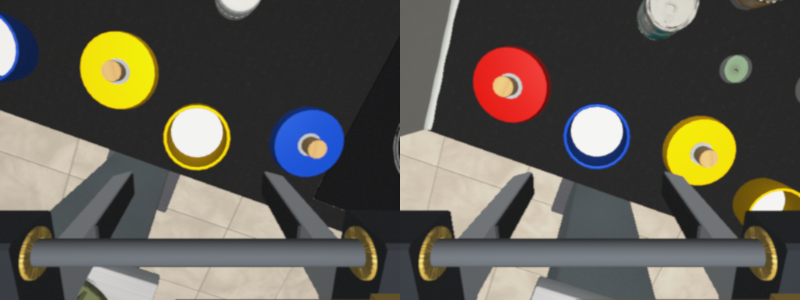

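Left panel: yellow pot rim, with the yellow lid to its left and the blue lid to its right. Right panel: blue pot, with the red lid to its left. Estimates are yellow pot (0.436,-0.122), blue pot (0.4525,0.161), yellow lid (0.479,0.007) and blue lid (0.480,-0.279). Grasping the yellow lid.

Request:
servo_tool:
  motion:
    - [0,1,-5,0,0]
    - [0,2,-10,0,0]
    - [0,2.8,-15,0,0]
    - [0,2.8,-15,-4,0]
    - [0,2.8,-15,-8,0]
    - [0,2.8,-15,-12,0]
    - [0,2.8,-15,-15,0]
    - [0,2.8,-15,-17,0]
    - [0,2.8,-15,-18.2,0]
    - [0,2.8,-15,-18.2,0]
    - [0,2.8,-15,-18.2,0]
    - [1,2.8,-15,-18.2,0]
    - [1,2.8,-15,-18.2,0]
    - [1,2.8,-15,-18.2,0]
    - [1,2.8,-15,-18.2,0]
    - [1,2.8,-15,-18.2,0]
    - [1,2.8,-15,-18.2,0]
    - [1,2.8,-15,-18.2,0]
  squeeze: 25

```text
time_s: 5.65
ee_pos: [0.4792, 0.0082, 0.0422]
eef_rot: [3.142, 0.0, 0.365]
force: [1.2, -1.3, -0.8]
grip_width: 0.0272
grip_force: 0.3
```

Request:
servo_tool:
  motion:
    - [1,0,0,0,0]
    - [1,0,0,0,0]
    - [1,0,0,0,0]
    - [1,0,0,1,0]
    - [1,0,0,3,0]
    - [1,0,0,6,0]
    - [1,0,0,10,0]
    - [1,-1,-3,10,0]
    - [1,-2,-6,10,0]
    - [1,-3,-10,10,0]
    - [1,-4.3,-13,10,0]
    - [1,-4.3,-13,10,0]
    - [1,-4.3,-13,10,0]
    - [1,-4.3,-13,10,0]

```text
time_s: 7.4
ee_pos: [0.4365, -0.1211, 0.1424]
eef_rot: [3.142, -0.0, 0.366]
force: [-0.4, 0.6, -0.8]
grip_width: 0.0254
grip_force: 25.0
```

```bash
python3 -c "
from h import *
a=wrist('w4.png')['image'];b=save('side','s4.png')['image'];print(ctrl.get_obs()['grip_force'])
cv2.imwrite('pics/v4.png',np.hstack([cv2.resize(a,(400,300)),cv2.resize(b[180:350,120:320],(400,300))])[:,:,::-1])"
```

```text
tcp [ 0.4365 -0.1211  0.1424] [ 3.142 -0.     0.366] t 7.4
blue [  433.2   204.1   110.8   122.9 10787.5] [[0.4802, -0.2794], [0.4809, -0.2743], [0.4836, -0.2551]]
yellow [ 252.8  285.    45.4   67.9 2377. ] [[0.3434, -0.1547], [0.3479, -0.153], [0.3645, -0.1466]]
yellow [  253.1   213.3   145.7   163.6 17835.5] [[0.4127, -0.1284], [0.4152, -0.1274], [0.4248, -0.1237]]
knob [ 253.6  248.4   45.9   53.9 2097. ] [[0.3921, -0.1367], [0.3955, -0.1354]]
knob [ 448.3  215.4   30.8   45.3 1105.5] [[0.4785, -0.2781], [0.4793, -0.2725]]
24.999794997274876
```

View pics/v4.png

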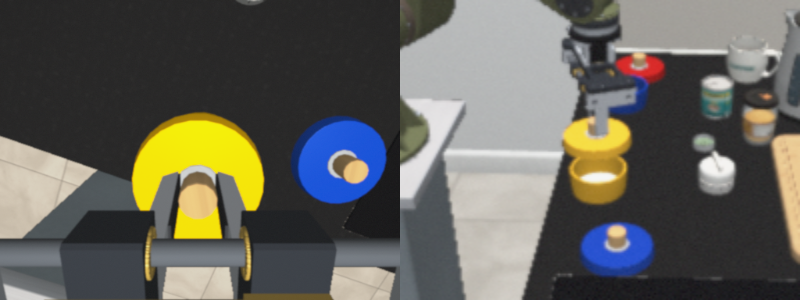

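The lid is held level. In the side crop it sits centred over the yellow pot (597 vs 598 px).

Request:
servo_tool:
  motion:
    - [1,0,-0.1,-2,0]
    - [1,0,-0.1,-3.5,0]
    - [1,0,-0.1,-4.5,0]
    - [1,0,-0.1,-5,0]
    - [1,0,-0.1,-5.4,0]
    - [1,0,-0.1,-5.8,0]
    - [1,0,-0.1,-6.1,0]
    - [1,0,-0.1,-6.3,0]
    - [1,0,-0.1,-6.3,0]
    - [1,0,-0.1,-6.3,0]

```text
time_s: 8.75
ee_pos: [0.4363, -0.1228, 0.0794]
eef_rot: [3.141, -0.0, 0.365]
force: [-0.4, -0.3, -1.6]
grip_width: 0.0258
grip_force: 25.0
```

Down 6.3 cm with almost no force, so the skirt is around the rim. Last 3 mm now.

Request:
servo_tool:
  motion:
    - [1,0,0,-0.1,0]
    - [1,0,0,-0.2,0]
    - [1,0,0,-0.3,0]
    - [1,0,0,-0.35,0]
    - [1,0,0,-0.35,0]
    - [1,0,0,-0.35,0]

```text
time_s: 9.5
ee_pos: [0.4363, -0.1228, 0.0763]
eef_rot: [3.141, -0.0, 0.365]
force: [-4.1, 1.2, 9.7]
grip_width: 0.0256
grip_force: 25.0
```

Request:
servo_tool:
  motion:
    - [0.6,0,0,0,0]
    - [0.5,0,0,0,0]
    - [0.3,0,0,0,0]
    - [0.3,0,0,0,0]
    - [0,0,0,0,0]
    - [0,0,0,0,0]
    - [0,0,0,2,0]
    - [0,0,0,5,0]
    - [0,0,0,9,0]
    - [0,2,-5,11,0]
    - [0,4.4,-10,12,0]
    - [0,4.4,-15.6,12,0]
    - [0,4.4,-15.6,12,0]
    - [0,4.4,-15.6,12,0]
    - [0,4.4,-15.6,12,0]

```text
time_s: 11.38
ee_pos: [0.4804, -0.2778, 0.1959]
eef_rot: [3.142, -0.0, 0.366]
force: [-0.2, -0.2, 0.7]
grip_width: 0.0936
grip_force: 0.0
```

```bash
python3 -c "
from h import *
a=wrist('w5.png')['image'];b=save('side','s5.png')['image']
cv2.imwrite('pics/v5.png',np.hstack([cv2.resize(a,(400,300)),cv2.resize(b[180:350,120:320],(400,300))])[:,:,::-1])"
```

```text
tcp [ 0.4804 -0.2778  0.1959] [ 3.142 -0.     0.366] t 11.375
blue [ 255.7  175.8   98.1   98.3 7659. ] [[0.4796, -0.2792], [0.4812, -0.2785], [0.4873, -0.2759]]
yellow [   84.1   167.5   107.4   119.8 10207. ] [[0.4231, -0.1073], [0.426, -0.1106], [0.437, -0.1228]]
knob [255.9 176.1  48.  135.4 212. ] [[0.4851, -0.277], [0.4867, -0.2763]]
knob [ 77.6 172.7  25.4  28.5 501. ] [[0.426, -0.114], [0.4291, -0.1174]]
```

View pics/v5.png

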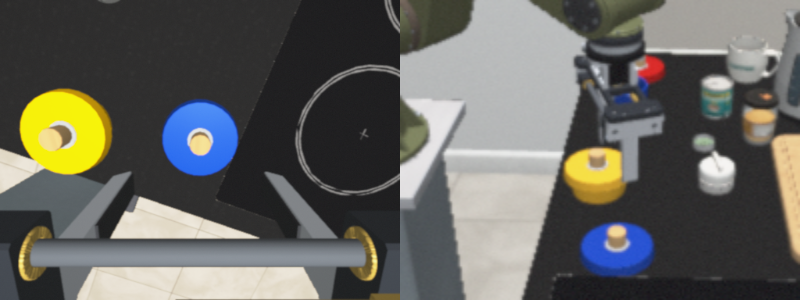

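The blue lid is directly below (200,137). In the side crop the yellow lid looks slightly shifted to the left on its pot, so I'm zooming in.

```bash
python3 -c "
from h import *
s=cv2.imread('pics/s5.png')[250:300,190:250];t=save('top','t5.png')['image'][225:290,265:365,::-1];w=cv2.imread('pics/w5.png')[90:250,0:180]
f=lambda i:cv2.resize(i,(260,int(260*i.shape[0]/i.shape[1])),interpolation=cv2.INTER_CUBIC)
o=np.zeros((300,800,3),np.uint8)
for k,i in enumerate((s,t,w)):
    j=f(i);o[:j.shape[0],k*268:k*268+260]=j[:300]
cv2.imwrite('pics/z5.png',o)"
```

```text
(no output)
```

View pics/z5.png

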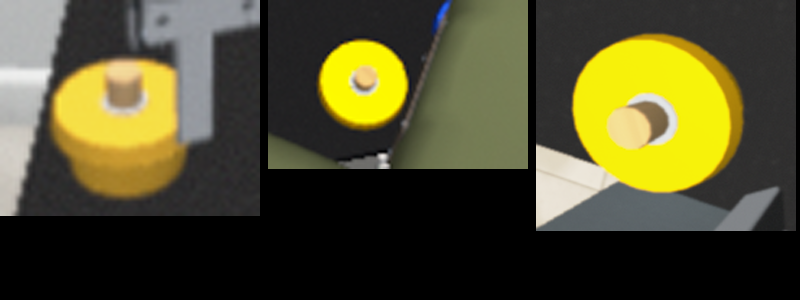

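The view is partly hidden by the gripper, but the lid looks level with its knob upright; I'll re-check it later. Now the blue lid.

Request:
servo_tool:
  motion:
    - [0,0,-0.1,-4,0]
    - [0,0,-0.1,-8,0]
    - [0,0,-0.1,-12,0]
    - [0,0,-0.1,-14,0]
    - [0,0,-0.1,-15.4,0]
    - [0,0,-0.1,-15.4,0]
    - [0,0,-0.1,-15.4,0]
    - [1,0,-0.1,-15.4,0]
    - [1,0,-0.1,-15.4,0]
    - [1,0,-0.1,-15.4,0]
    - [1,0,-0.1,-15.4,0]
    - [1,0,-0.1,-15.4,0]
    - [1,0,-0.1,-15.4,0]
    - [1,0,-0.1,-15.4,0]
    - [1,0,-0.1,-15.4,0]
    - [1,0,-0.1,-15.4,0]
    - [1,0,-0.1,-15.4,0]
  squeeze: 25

```text
time_s: 13.65
ee_pos: [0.4802, -0.2798, 0.0417]
eef_rot: [3.142, -0.0, 0.365]
force: [0.3, -0.8, -0.2]
grip_width: 0.0254
grip_force: 25.0
```

Request:
servo_tool:
  motion:
    - [1,0,0,1,0]
    - [1,0,0,3,0]
    - [1,0,0,6,0]
    - [1,0,0,10,0]
    - [1,0,2,13,0]
    - [1,0,6,13,0]
    - [1,-0.5,11,13,0]
    - [1,-1,16,13,0]
    - [1,-1.5,21,13,0]
    - [1,-2,26,13,0]
    - [1,-2.5,31,13,0]
    - [1,-2.8,36,13,0]
    - [1,-2.8,40,13,0]
    - [1,-2.8,43,12,0]
    - [1,-2.8,44,10,0]
    - [1,-2.8,44,10,0]
    - [1,-2.8,44,10,0]
    - [1,-2.8,44,10,0]

```text
time_s: 15.9
ee_pos: [0.4526, 0.1598, 0.1426]
eef_rot: [3.141, -0.001, 0.364]
force: [-0.4, -0.8, -1.5]
grip_width: 0.0258
grip_force: 25.0
```

```bash
python3 -c "
from h import *
wrist('w6.png')
s=save('side','s6.png')['image'][200:300,180:270,::-1];cv2.imwrite('pics/z6.png',cv2.resize(s,(540,600),interpolation=cv2.INTER_CUBIC))"
```

```text
tcp [0.4526 0.1598 0.1426] [ 3.141e+00 -1.000e-03  3.640e-01] t 15.9
blue [ 252.9  285.4   44.6   68.4 2347.5] [[0.3592, 0.1261], [0.3636, 0.1278], [0.3803, 0.1342]]
blue [  253.1   213.4   146.3   163.8 18090. ] [[0.4288, 0.1525], [0.4313, 0.1535], [0.4409, 0.1571]]
yellow [494.9 349.7  21.1  29.1 407.5] [[0.3791, -0.1351], [0.383, -0.1263], [0.3976, -0.0933]]
yellow [ 492.6  286.3   39.9   53.5 1483.5] [[0.4422, -0.0941], [0.4444, -0.0864], [0.4526, -0.0575]]
knob [ 252.9  245.2   50.8   87.  1847. ] [[0.4107, 0.1459], [0.4141, 0.1471]]
knob [ 101.2  115.9   34.3   44.4 1219.5] [[0.4701, 0.2944], [0.4716, 0.2912]]
```

View pics/z6.png

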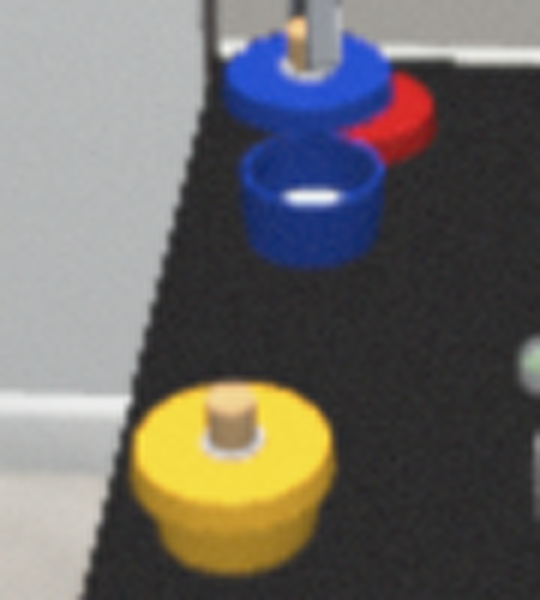

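The yellow lid looks level on its pot (lid centre 233, pot centre 238 in the crop). The blue lid (308) hovers over its pot (313), perhaps 2-3 mm low in x. Measuring that more precisely.

Run:
```python
from h import *
c=ctrl.camera('side');im=cv2.resize(c['image'],None,fx=4,fy=4,interpolation=cv2.INTER_CUBIC)
hsv=cv2.cvtColor(im,cv2.COLOR_RGB2HSV)
for col,lo,hi,r0,r1 in(('blue',(105,110,50),(130,255,255),202,246),('yellow',(15,130,60),(34,255,255),262,298)):
    m=cv2.inRange(hsv,lo,hi)
    for r in range(r0,r1,2):
        x=np.flatnonzero(m[4*r,4*190:4*255])
        if len(x):print(col,r,190+x[0]/4,190+x[-1]/4,'mid',190+(x[0]+x[-1])/8,'w',(x[-1]-x[0])/4)
P=c['camera_from_world']
for n,p in(('lid',(.4526,.160,.118)),('potrim',(.4525,.161,.048)),('potfoot',(.4525,.161,0)),('ylid',(.436,-.1225,.052)),('ypotfoot',(.436,-.1225,.0))):
    q=P@np.r_[p,1];print(n,c['fx']*q[0]/-q[2]+c['cx'],c['cy']-c['fy']*q[1]/-q[2])
```

```text
blue 206 225.0 238.5 mid 231.75 w 13.5
blue 208 221.25 242.25 mid 231.75 w 21.0
blue 210 218.25 244.25 mid 231.25 w 26.0
blue 212 216.75 245.0 mid 230.875 w 28.25
blue 214 216.75 244.5 mid 230.625 w 27.75
blue 216 216.75 244.5 mid 230.625 w 27.75
blue 218 217.5 243.25 mid 230.375 w 25.75
blue 220 219.5 240.0 mid 229.75 w 20.5
blue 222 223.75 236.5 mid 230.125 w 12.75
blue 224 222.0 239.25 mid 230.625 w 17.25
blue 226 220.0 242.5 mid 231.25 w 22.5
blue 228 219.25 244.0 mid 231.625 w 24.75
blue 230 219.75 244.0 mid 231.875 w 24.25
blue 232 220.0 243.75 mid 231.875 w 23.75
blue 234 220.0 243.75 mid 231.875 w 23.75
blue 236 220.5 243.5 mid 232.0 w 23.0
blue 238 221.0 243.0 mid 232.0 w 22.0
blue 240 221.25 242.5 mid 231.875 w 21.25
blue 242 222.5 241.25 mid 231.875 w 18.75
blue 244 225.75 237.5 mid 231.625 w 11.75
yellow 264 212.75 226.25 mid 219.5 w 13.5
yellow 266 207.75 230.5 mid 219.125 w 22.75
yellow 268 204.75 233.25 mid 219.0 w 28.5
yellow 270 203.25 234.5 mid 218.875 w 31.25
yellow 272 202.0 235.25 mid 218.625 w 33.25
yellow 274 201.75 235.5 mid 218.625 w 33.75
yellow 276 201.5 235.75 mid 218.625 w 34.25
yellow 278 201.5 236.0 mid 218.75 w 34.5
yellow 280 201.5 235.25 mid 218.375 w 33.75
yellow 282 202.25 234.5 mid 218.375 w 32.25
yellow 284 203.5 233.25 mid 218.375 w 29.75
yellow 286 205.25 232.75 mid 219.0 w 27.5
yellow 288 206.25 232.25 mid 219.25 w 26.0
yellow 290 207.0 231.25 mid 219.125 w 24.25
yellow 292 208.0 229.25 mid 218.625 w 21.25
yellow 294 210.5 226.5 mid 218.5 w 16.0
lid 231.8262852364407 211.23329057532698
potrim 232.04302988541963 227.5380956368445
potfoot 232.18975100049494 238.4318907236892
ylid 219.22968351219535 273.3084492508316
ypotfoot 219.64511044388152 286.5914718160774
```

Request:
servo_tool:
  motion:
    - [1,0.15,0.1,-2,0]
    - [1,0.15,0.1,-3.5,0]
    - [1,0.15,0.1,-4.5,0]
    - [1,0.15,0.1,-5,0]
    - [1,0.15,0.1,-5.4,0]
    - [1,0.15,0.1,-5.8,0]
    - [1,0.15,0.1,-6.1,0]
    - [1,0.15,0.1,-6.3,0]
    - [1,0.15,0.1,-6.3,0]
    - [1,0.15,0.1,-6.3,0]

```text
time_s: 17.3
ee_pos: [0.4538, 0.1612, 0.0788]
eef_rot: [3.142, -0.0, 0.365]
force: [0.2, -0.3, -2.1]
grip_width: 0.0255
grip_force: 25.0
```

Request:
servo_tool:
  motion:
    - [1,0,0,-0.1,0]
    - [1,0,0,-0.2,0]
    - [1,0,0,-0.25,0]
    - [1,0,0,-0.3,0]
    - [1,0,0,-0.3,0]
    - [1,0,0,-0.3,0]

```text
time_s: 18.05
ee_pos: [0.4537, 0.1612, 0.0759]
eef_rot: [3.142, -0.0, 0.365]
force: [-2.5, 0.1, 3.1]
grip_width: 0.0256
grip_force: 25.0
```

Seated contact at TCP z 0.076. Releasing, rising and looking from above.

Request:
servo_tool:
  motion:
    - [0.6,0,0,0,0]
    - [0.5,0,0,0,0]
    - [0.3,0,0,0,0]
    - [0.3,0,0,0,0]
    - [0,0,0,0,0]
    - [0,0,0,0,0]
    - [0,0,0,2,0]
    - [0,0,0,5,0]
    - [0,0,0,9,0]
    - [0,0,-3,13,0]
    - [0,-1,-9,15,0]
    - [0,-1,-14,15,0]
    - [0,-1,-14,15,0]
    - [0,-1,-14,15,0]
    - [0,-1,-14,15,0]

```text
time_s: 19.92
ee_pos: [0.4437, 0.0222, 0.2256]
eef_rot: [-3.141, 0.0, 0.366]
force: [-1.0, -0.0, 0.3]
grip_width: 0.094
grip_force: 0.0
```

```bash
python3 -c "
from h import *
a=wrist('w7.png')['image'];s=save('side','s7.png')['image'][200:300,180:270]
cv2.imwrite('pics/z7.png',np.hstack([cv2.resize(a,(460,345)),cv2.resize(s,(310,345),interpolation=cv2.INTER_CUBIC)])[:,:,::-1])
o=ctrl.get_obs();print(o['force'])"
```

```text
tcp [0.4437 0.0222 0.2256] [-3.141  0.     0.366] t 19.925
blue [ 126.6  117.9  103.4  112.  9182.5] [[0.4466, 0.1744], [0.448, 0.1718], [0.4534, 0.162]]
yellow [ 374.8  226.    88.8   95.2 6967.5] [[0.4306, -0.1372], [0.4324, -0.1332], [0.439, -0.1182]]
knob [381.7 236.7  20.2  58.3 407.5] [[0.4282, -0.136], [0.4301, -0.1317]]
knob [122.7 120.1  34.1  69.7 434. ] [[0.448, 0.1683], [0.4495, 0.1656]]
knob [ 11.3  52.4  24.6  37.3 587.5] [[0.4716, 0.2865], [0.4726, 0.2811]]
[-0.64381145  0.35289056  0.19429232]
```

View pics/z7.png

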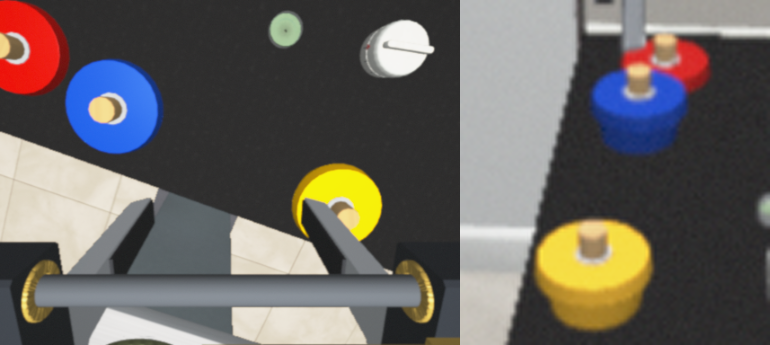

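Both lids show level with upright knobs and fully down over the rims, and the gripper is clear. Handing in.

```bash
python3 -c "
from h import *
print(ctrl.hand_in())"
```

```text
the job is handed in; nothing more can be done
None
```

The blue and yellow lids are set down on their matching pots, level and fully over the rims in the last pictures; nothing else was touched, and I handed the job in at about 20 s of the 64 s (no verdict came back).

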